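# Lock out the drain arm and hang the slide basket

## Robot

A 6-joint arm with a two-finger parallel gripper is mounted at the origin on a cart in front of the work surface, level with it; the furniture and walls round the work are solid. World frame = base frame: x ahead of the robot, y to its left, z up, the work surface at z = 0. Lengths are in mm, angles in rad, forces in N, time in s.
With the tool pointing down it reaches from about 250 to 725 mm from the base axis. Payload 4 kg.
Tool frame: the origin (TCP) lies on the centre line of the jaws, within the pads' length; the fingertips stand 19 mm ahead of it and the grasp point (between the pads) is the TCP; z points along the fingers, y is the line along which they close (so a half turn about z gives the same grasp; the last joint's range is limited). The gripper opens to 85 mm and grips with 20 to 120 N. Pads are 22 mm wide; open, the fingers measure 114 mm over their backs; the gripper's body (76 mm by 85 mm) begins 54 mm behind the grasp point. The pads swing forward as they close: fully open they stand 13 mm farther back than shut.
Start: joints at [-1.22, 0.241, 0.005, 1.335, 0, 1.571], TCP at [171.823, -469.549, 250.306] pointing down, gripper open.
Joint ranges: [-2.72, 2.72], [-1.05, 1.87], [-1.09, 1.28], [-1.99, 2.15], [-1.42, 1.44], [-3.14, 3.14]. Speed limits (rad/s): [2.79, 2.79, 3.14, 3.14, 3.14, 3.14].

## Interface

Orientations are given as a unit quaternion [x, y, z, w].
In Python, from rig import env, cams gives the robot as it stands.
- The arm moves only by the tool apply_moves, never from a script. Its argument "moves" is a list of rows, each a list of 3 entries, a list of its own where there are three numbers: the finger opening in mm, from 0 to 85.4, then the shift along the tool's x, y, z in units of 25 mm (1.0 is 25 mm), then the turn about the tool's z in degrees. A call has 1 to 8 rows; each row is the pose to reach, as a shift and turn from the pose commanded when the call began, along the tool's axes at that moment; what a row does not reach only later rows make up. A row lasts 1/10 s, in which the tool goes at most 50 mm and 8.59 degrees, less where a joint would pass 70% of its speed; a pose out of reach is approached as far as the arm can. A call with a gripper value outside its range is refused whole. The fingers move at their own pace and stop on an object; the grip force is fixed at half the most. Time passes only in rows, so rows that repeat a pose let the fingers close. It gives the time, the measured TCP pose, the force, the opening and the grip force at its end, in the units of the state.
- env.observe(): the state, without advancing time (a new reading comes with each control period).
- cams.get_image(name): name is "side" or "top" or "wrist"; returns a dict with "image" (480x640x3 uint8, blue, green, red), "depth" (480x640 float32, mm along the optical axis (not along the pixel's ray), 0 where there is no reading), "fx", "fy", "cx", "cy" (pixels), "R" (3x3) and "t" (3): a world point X has camera coordinates R X + t. Camera axes: x right, y down, z forward; pixel columns grow to the right and rows downward; lengths in mm; the calibration is good to about 2 mm. A picture is of the moment at which its call begins.
- env.hand_in(): hands the job in; it is judged then, once.
Trained networks look in the newest picture that a camera, given by its name, has taken for a name from the list of things; names that differ only in an ending like _2 or _b are one class to them, and where a whole thing is asked for, a point or a joint stands for the part that bears it (a point fixed in the world has none). Each returns a list of dicts, best first, with "conf" (0 to 1); they miss things now and then, are a little off and sometimes report something else, mostly with a low value. They report only what shows in the picture. A call takes as long as a camera call. They do not tell look-alikes from the thing itself.
- cams.find_in(thing, camera): "centre" ([x, y, z] in mm, in world coordinates, good to about 4 mm: the middle of the surface that is visible of it).
- cams.cut_out(thing, camera): "mask" (480x640 bool, what is visible of it).
- cams.mark_of(thing, camera): "centre" ([x, y, z] in mm, in world coordinates, good to about 4 mm: a listed point, or the origin of a listed thing).
The state is a dict: "t": time; "joints": joint angles; "joint_velocities": joint speeds; "tau": joint torques, N m; "tcp_pos": TCP position; "tool_rot": TCP orientation; "wrist_force": force on the tool from outside, world axes, zero at the start; "ft_torque": the same for the moment, N m; "finger_gap": finger opening in mm; "grip_force": force on a finger pad.
Only numpy, scipy, OpenCV 4.12 (cv2) and the standard library are available. Lean on these libraries where they do the work, as an engineer would, in place of code of your own. Each camera call takes 0.05 s, during which the arm holds its last target. There are 200 camera calls.

## Task

Set up the slide drain stand: pull its sliding hook arm all the way out to the stop, take the quarter-turn stud from its block, drop it crossbar-first through the arm's slot until the collar sits flush on the arm, and turn it a quarter turn so that its wing points along the arm and it is locked. Then, keeping it upright, hang the slide basket by its handle on the arm's hook and let it hang there freely and still. Do not disturb the brown bottle, the sample pot or the timer.

Things in the scene. Friction and masses are not known exactly. Their poses are not given: they have to be found in the camera images.
- drain_stand: Fixed grey metal stand, 90 mm wide foot. Origin on the bench below the slot of its head plate; -x is the way the hook arm slides out (roughly towards the robot), y across. Head: 25 mm in front of the origin to 100 mm behind, 60 mm wide, rails 169 mm high. Its plate (10 mm thick, top 160 mm) has a slot 34 mm (x) by 16 mm (y), open below so a crossbar can turn there.
- hook_arm (a joint): How far the hook arm is slid out of the stand: 0 fully in, 0.070 m against its outer stop, where its slot lies over the stand's slot. Moves along the stand's -x; about 2 N of friction; stays where it is left.
- hook_slot (a point): Centre of the slot in the arm's 46 mm wide, 8 mm thick aluminium plate, at the plate's top (168.5 mm above the bench); moves with the arm, axes as the stand's. The slot is 30 mm along x by 12 mm along y, goes through, with a 2.5 mm chamfer. The only way through for the stud's crossbar is along x.
- pull_fin (a point): Middle of the upright aluminium pull fin on the arm, 184 mm above the bench: 20 mm along x, 10 mm thick along y, standing 31 mm above the plate. 52 mm in front of (-x of) the arm's slot. Moves with the arm, axes as the stand's.
- hook_seat (a point): Lowest point of the hook at the arm's front end: centre line of an 8 mm rod, 159 mm above the bench, 101 mm in front (-x) of the slot. The rod comes forward from the plate, dips here and turns up 18 mm farther forward; the top of the upturned tip is 24 mm above this point. Moves with the arm, axes as the stand's.
- stud: Steel stud, 60 g, upright in its block. Origin: centre of the underside of its 40 mm collar, 4 mm thick. Above: flat wing to hold, 36 mm along y, 10 mm thick along x, top 36 mm up. Below: 8 mm shank, crossbar 26 mm along x, 8 mm wide, 21.5 to 27.5 mm down, tip to 30.5. Goes in crossbar along the arm; seated, origin 168.5 mm above the bench; locked when the wing is along the arm. Turns either way.
- stud_block: Fixed grey plastic block 64 x 64 x 40 mm with a 30 mm square through-hole; origin at the centre of its underside. The stud's collar rests on its top.
- slide_basket: Loose steel staining basket, about 160 g, with glass slides: box 50 mm (x) by 76 mm (y) by 40 mm, slides to 46 mm. Origin at the centre of its underside, z up. A 6 mm wire handle arches over it in the plane x = 0, 103 mm high at the y ends, peak 115 mm in the middle; on the peak a grip tab, 14 mm along x, 10 mm thick along y, from 115 to 153 mm high.
- handle_peak (a point): Centre of the handle wire at its peak, 115 mm above the basket's underside; it rests 7 mm above hook_seat when the basket hangs. The opening below it, 70 mm high, lets the hook pass through along the basket's x.
- grip_tab (a point): Point on the basket's grip tab, 136 mm above the basket's underside, 21 mm above the handle peak; axes as the basket's.
- brown_bottle: Brown stain bottle with black cap, 48 mm wide, 104 mm high, bystander; origin at the centre of its underside.
- sample_pot: Small white sample pot, 45 mm wide, 48 mm high, bystander; origin at the centre of its underside.
- bench_timer: Small white timer with three buttons lying flat, 58 x 62 x 18 mm, bystander; origin at the centre of its underside.
Mind the look-alikes: they are no part of the job. What is shaped like the stud but pink or purple is not meant.

How it is judged:
By the outcome, as a careful person would: the job done as asked, in the order asked, and still so for the second after the job is handed in, with the robot touching nothing.
It also fails if it takes over 67 s, if anything falls off the work surface, if the arm or the gripper's body presses on something with over 40 N, if the wrist force passes 120 N, or if a joint passes its speed limit or range.

## Working session

There is one attempt and no reset: what is moved stays moved. The work goes in short steps, Python scripts to look and compute and a tool call to move; the robot and the scene stay as the last step left them, time stands still between calls to the robot, and variables do not carry over. Pictures are saved under pics/ and viewed, at most 10 in all, crops included, and the job is handed in when it is done.

Besides the shell and the picture viewer there is one more tool, called after "Request:" by a JSON object that holds its "api" and its "payload", one argument or row to a line. apply_moves: Moves the arm, as the interface text tells. Its arguments: {"type":"object","properties":{"moves":{"type":"array","items":{"type":"array"}}},"required":["moves"]}

```bash
ls; mkdir -p pics; cat > h.py <<'E'
import numpy as np, cv2
from rig import env, cams
from scipy.spatial.transform import Rotation as Ro
def save(cam,name,crop=None,scale=1):
    d=cams.get_image(cam); im=d["image"]
    if crop: a,b,c,e=crop; im=im[b:e,a:c]
    if scale!=1: im=cv2.resize(im,None,fx=scale,fy=scale,interpolation=cv2.INTER_CUBIC)
    cv2.imwrite("pics/"+name,im); return d
def cloud(d):
    v,u=np.mgrid[:480,:640]; z=d["depth"]
    P=np.stack([(u-d["cx"])/d["fx"]*z,(v-d["cy"])/d["fy"]*z,z],-1)
    return (P-d["t"])@d["R"]   # R^T (P-t)
def pix(d,X):
    c=d["R"]@np.array(X)+d["t"]; return [round(float(d["fx"]*c[0]/c[2]+d["cx"])),round(float(d["fy"]*c[1]/c[2]+d["cy"]))]
def shift(target,pos=None,rot=None):
    s=env.observe(); R=Ro.from_quat(s["tool_rot"] if rot is None else rot)
    return R.inv().apply(np.array(target)-(s["tcp_pos"] if pos is None else pos))/25
E
python3 - <<'E'
from h import *
s=env.observe(); print(s["t"],s["tcp_pos"],s["tool_rot"]); print(Ro.from_quat(s["tool_rot"]).as_matrix().round(3))
for cam in("top","side"):
    d=save(cam,cam+"0.png")
    for n in ["drain_stand","hook_slot","pull_fin","hook_seat","stud","stud_block","slide_basket","handle_peak","grip_tab","brown_bottle","sample_pot","bench_timer"]:
        print(cam,n,[(np.round(r["centre"]).tolist(),round(r["conf"],2),pix(d,r["centre"])) for r in cams.mark_of(n,cam)[:3]])
E
```

```text
pics
0.0 [ 171.62273189 -468.99399285  249.39842814] [ 9.84655733e-01  1.74504959e-01 -2.07580218e-04 -1.03117840e-03]
[[ 0.939  0.344 -0.001]
 [ 0.344 -0.939  0.002]
 [-0.    -0.002 -1.   ]]
top drain_stand []
top hook_slot [([604.0, -181.0, 160.0], 0.78, [323, 203])]
top pull_fin [([552.0, -177.0, 188.0], 0.93, [322, 226])]
top hook_seat [([504.0, -192.0, 160.0], 0.71, [328, 250])]
top stud [([430.0, 1.0, 40.0], 0.79, [242, 284]), ([514.0, 32.0, 28.0], 0.78, [230, 249]), ([433.0, 86.0, 30.0], 0.61, [206, 283])]
top stud_block [([433.0, 4.0, -0.0], 0.86, [242, 283])]
top slide_basket [([457.0, -355.0, -4.0], 0.77, [390, 275])]
top handle_peak [([454.0, -353.0, 112.0], 0.68, [398, 275])]
top grip_tab [([454.0, -356.0, 137.0], 0.55, [402, 274])]
top brown_bottle [([670.0, -368.0, -0.0], 0.67, [396, 189])]
top sample_pot [([552.0, -178.0, 187.0], 0.63, [322, 226]), ([360.0, -282.0, -1.0], 0.58, [360, 315]), ([428.0, 3.0, 42.0], 0.16, [241, 285])]
top bench_timer [([350.0, -153.0, -2.0], 0.86, [307, 319])]
side drain_stand [([553.0, -187.0, 4.0], 0.81, [315, 293]), ([453.0, -357.0, 141.0], 0.56, [397, 222])]
side hook_slot [([603.0, -181.0, 163.0], 0.82, [296, 220])]
side pull_fin [([554.0, -184.0, 181.0], 0.83, [316, 217])]
side hook_seat [([501.0, -181.0, 157.0], 0.81, [336, 234])]
side stud [([433.0, 88.0, 32.0], 0.94, [284, 358]), ([514.0, 29.0, 33.0], 0.63, [268, 329]), ([428.0, -1.0, 39.0], 0.57, [315, 334])]
side stud_block [([431.0, -1.0, -1.0], 0.56, [313, 351])]
side slide_basket [([458.0, -357.0, 1.0], 0.87, [390, 278])]
side handle_peak [([452.0, -356.0, 119.0], 0.89, [396, 232]), ([550.0, -182.0, 182.0], 0.74, [317, 218])]
side grip_tab [([453.0, -356.0, 140.0], 0.93, [397, 223])]
side brown_bottle []
side sample_pot [([355.0, -286.0, -1.0], 0.8, [417, 304])]
side bench_timer [([349.0, -150.0, 2.0], 0.89, [390, 330])]
```

View pics/top0.png

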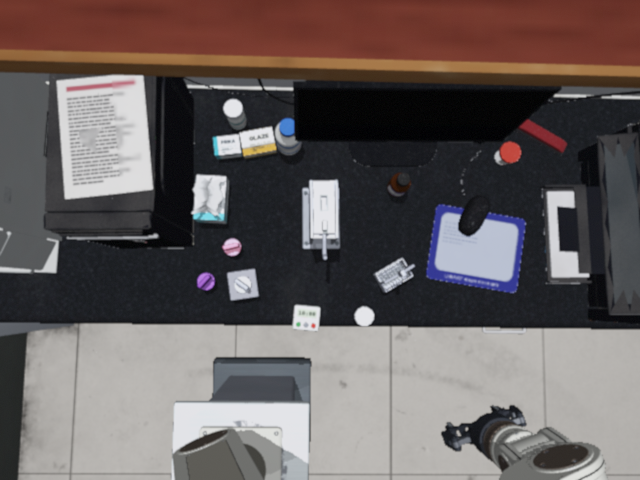

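View pics/side0.png

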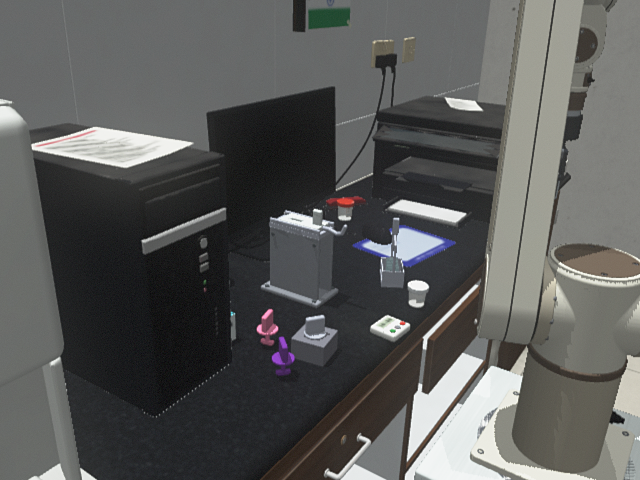

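```bash
python3 - <<'E'
from h import *
dt=cams.get_image("top");P=cloud(dt)
def masks(n,cam,P,zr):
    for r in cams.cut_out(n,cam)[:3]:
        m=r["mask"]; Q=P[m]; Q=Q[(Q[:,2]>zr[0])&(Q[:,2]<zr[1])]
        if len(Q)<15: continue
        (c,sz,a)=cv2.minAreaRect(Q[:,:2].astype(np.float32)); print(cam,n,round(r["conf"],2),len(Q),np.round(np.median(Q,0)),"rect",np.round(c),np.round(sz),round(a,1))
masks("stud_block","top",P,(30,45)); masks("stud","top",P,(30,90))
masks("drain_stand","top",P,(155,175)); masks("pull_fin","top",P,(190,206)); masks("slide_basket","top",P,(30,60));masks("grip_tab","top",P,(140,165));masks("slide_basket","top",P,(95,160))
masks("bench_timer","top",P,(10,30))
E
```

```text
top stud_block 0.84 535 [427.  -2.  40.] rect [429.   0.] [64. 64.] 9.4
top stud 0.78 208 [429.  -1.  46.] rect [429.  -0.] [35. 35.] 0.9
top stud 0.62 192 [435.  84.  38.] rect [435.  86.] [35. 35.] 50.3
top stud 0.49 215 [515.  27.  37.] rect [517.  28.] [38. 37.] 45.8
top drain_stand 0.63 1621 [ 589. -182.  168.] rect [ 572. -183.] [165.  60.] 1.5
top pull_fin 0.93 48 [ 552. -184.  199.] rect [ 552. -184.] [19.  9.] 0.6
top pull_fin 0.19 48 [ 552. -184.  199.] rect [ 552. -184.] [19.  9.] 0.6
top slide_basket 0.93 220 [ 458. -355.   39.] rect [ 456. -355.] [49. 78.] 30.8
top grip_tab 0.6 35 [ 457. -355.  152.] rect [ 457. -356.] [14. 11.] 26.0
top slide_basket 0.93 117 [ 454. -352.  114.] rect [ 455. -353.] [14. 71.] 27.0
top bench_timer 0.55 620 [ 352. -150.   16.] rect [ 352. -150.] [62. 58.] 85.6
```

Top view: the grey stud in its block is at (242,284). Its look-alikes are the pink one at (232,247) and the purple one at (206,282), both standing on the bench with no block. The stand is at (322,215) with its arm in, and the basket is at (395,273). I choose the grey stud, and I'll check it with one crop.

```bash
python3 - <<'E'
from h import *
for cam in("top","side"):
    d=save(cam,cam+"s.png",(200,240,270,300) if cam=="top" else (250,300,350,380),8 if cam=="top" else 6);P=cloud(d)
    m=(abs(P[...,0]-429)<28)&(abs(P[...,1])<28)&(P[...,2]>55)&(P[...,2]<90)&(d["depth"]>0)
    Q=P[m]; (c,sz,a)=cv2.minAreaRect(Q[:,:2].astype(np.float32))
    w=np.linalg.svd(Q[:,:2]-Q[:,:2].mean(0))[2][0]
    print(cam,len(Q),Q.mean(0).round(1),c,sz,a,"dir",np.degrees(np.arctan2(w[1],w[0])),Q[:,2].max())
    m=(abs(P[...,0]-565)<130)&(abs(P[...,1]+184)<35)&(P[...,2]>150)&(P[...,2]<175)&(d["depth"]>0)
    Q=P[m]; print(cv2.minAreaRect(Q[:,:2].astype(np.float32)))
    print(env.observe()["joints"],env.observe()["t"])
E
```

```text
top 74 [429.3  -0.5  74.1] (429.3651428222656, 0.2304973602294922) (35.8924560546875, 9.954401016235352) 55.42036056518555 dir -124.05621864239042 79.07619768813778
((571.8963012695312, -182.92144775390625), (165.0781707763672, 60.140586853027344), 1.1812914609909058)
[-1.22000833e+00  2.40650256e-01  4.96343399e-03  1.33518766e+00
  2.13858788e-05  1.57078152e+00] 1.8
side 227 [425.8   4.3  66.9] (425.92926025390625, 4.258308410644531) (35.335479736328125, 17.6003475189209) 44.544864654541016 dir 54.309058496494856 77.76531863159691
((568.5989379882812, -182.19252014160156), (173.38954162597656, 65.79498291015625), 0.7759228348731995)
[-1.22002238e+00  2.40598772e-01  4.95464495e-03  1.33521710e+00
 -1.74917588e-05  1.57080476e+00] 1.85
```

View pics/sides.png

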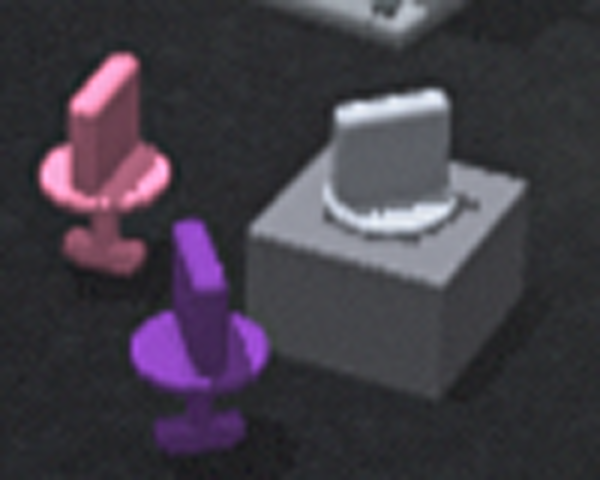

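The side crop shows the grey stud standing in its block at about (390,150), with its wing at about 55° in the world frame. The pink and purple ones stand loose beside it. The fin is next.

```bash
python3 -c "
from h import *
print(shift([552,-184,240]),shift([552,-184,191]))"
```

```text
[18.20656551 -5.49992996  0.4116278 ] [18.2065998  -5.49980274  2.3716278 ]
```

Request:
{"api": "apply_moves", "payload": {
  "moves": [
    [50, [9, -2.7, 0.2], 10],
    [50, [18.2, -5.5, 0.41], 19],
    [50, [18.2, -5.5, 0.41], 19],
    [50, [18.2, -5.5, 0.41], 19],
    [50, [18.2, -5.5, 0.41], 19],
    [50, [18.2, -5.5, 0.41], 19],
    [50, [18.2, -5.5, 0.41], 19],
    [50, [18.2, -5.5, 0.41], 19]
  ]
}}

```text
t: 2.65
tcp_pos: [483.6, -235.1, 242.1]
tool_rot: [1.0, 0.01, 0.0, 0.0]
wrist_force: [0.9, -0.8, 0.1]
finger_gap: 50.1
grip_force: 0.0
```

Request:
{"api": "apply_moves", "payload": {
  "moves": [
    [50, [0, 0, 0], 0]
  ]
}}

```text
t: 2.75
tcp_pos: [486.3, -232.7, 241.3]
tool_rot: [1.0, 0.014, 0.001, -0.001]
wrist_force: [-1.1, -0.5, 0.7]
finger_gap: 49.9
grip_force: 0.0
```

```bash
python3 - <<'E'
from h import *
s=env.observe(); print(s["joints"],Ro.from_quat(s["tool_rot"]).as_matrix().round(3))
d=save("wrist","w1.png"); P=cloud(d)
m=(abs(P[...,0]-552)<25)&(abs(P[...,1]+184)<20)&(P[...,2]>190)&(P[...,2]<206)&(d["depth"]>0)
Q=P[m];print(len(Q))
if len(Q)>20: print(Q.mean(0),cv2.minAreaRect(Q[:,:2].astype(np.float32)))
for n in("pull_fin","hook_slot","hook_seat"): print(n,[(r["centre"],r["conf"]) for r in cams.mark_of(n,"wrist")[:1]])
print(shift([552,-184,240]),shift([552,-184,191]))
E
```

```text
[-4.47288523e-01  3.21425431e-01  9.12732844e-02  1.33963556e+00
  1.83056837e-03  2.66712731e+00] [[ 1.     0.027  0.002]
 [ 0.027 -1.     0.001]
 [ 0.002 -0.001 -1.   ]]
1582
[ 551.25874628 -184.08575995  197.24525079] ((550.8837280273438, -183.21432495117188), (19.821308135986328, 10.43104362487793), 1.5575661659240723)
pull_fin [([550.0, -182.3, 183.5], 0.92)]
hook_slot [([601.5, -185.7, 168.7], 0.72)]
hook_seat [([504.5, -185.6, 160.6], 0.84)]
[ 2.86133454 -2.06780151  0.07096208] [ 2.86284133 -2.06790442  2.03096149]
```

View pics/w1.png

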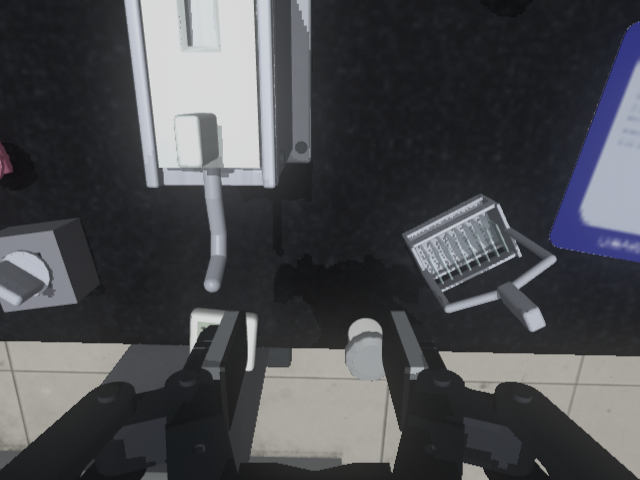

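The wrist view shows the fin at (195,140), the arm slot at (203,25) and the hook tip at (213,285). These agree with the numbers, so I go down on the fin.

Request:
{"api": "apply_moves", "payload": {
  "moves": [
    [50, [1.6, -1.2, 0.05], 0],
    [50, [2.82, -2.06, 0.1], 0],
    [50, [2.82, -2.06, 0.1], 0],
    [40, [2.82, -2.06, 1.0], 0],
    [40, [2.82, -2.06, 2.03], 0],
    [40, [2.82, -2.06, 2.03], 0],
    [5, [2.82, -2.06, 2.03], 0],
    [5, [2.82, -2.06, 2.03], 0]
  ]
}}

```text
t: 3.75
tcp_pos: [551.5, -184.0, 192.7]
tool_rot: [1.0, 0.009, 0.001, -0.001]
wrist_force: [-1.6, 20.4, 1.3]
finger_gap: 11.7
grip_force: 10.3
```

Request:
{"api": "apply_moves", "payload": {
  "moves": [
    [5, [0, 0, 0], 0],
    [5, [0, 0, 0], 0],
    [5, [0, 0, 0], 0]
  ]
}}

```text
t: 4.05
tcp_pos: [551.6, -182.8, 192.9]
tool_rot: [1.0, 0.01, 0.001, -0.001]
wrist_force: [-1.5, 4.2, 2.4]
finger_gap: 8.8
grip_force: 60.6
```

Request:
{"api": "apply_moves", "payload": {
  "moves": [
    [5, [-0.5, 0, 0], 0],
    [5, [-1.0, 0, 0], 0],
    [5, [-1.4, 0, 0], 0],
    [5, [-1.7, 0, 0], 0],
    [5, [-1.7, 0, 0], 0]
  ]
}}

```text
t: 4.55
tcp_pos: [508.8, -183.8, 192.8]
tool_rot: [1.0, 0.01, 0.001, -0.001]
wrist_force: [-2.3, 5.3, 4.8]
finger_gap: 8.8
grip_force: 60.8
```

Request:
{"api": "apply_moves", "payload": {
  "moves": [
    [5, [-0.1, 0, 0], 0],
    [5, [-0.2, 0, 0], 0],
    [5, [-0.3, 0, 0], 0],
    [5, [-0.3, 0, 0], 0]
  ]
}}

```text
t: 4.95
tcp_pos: [502.6, -184.0, 192.8]
tool_rot: [1.0, 0.01, 0.002, -0.001]
wrist_force: [1.1, 5.9, 3.9]
finger_gap: 9.0
grip_force: 60.6
```

Request:
{"api": "apply_moves", "payload": {
  "moves": [
    [5, [-0.1, 0, 0], 0],
    [5, [-0.2, 0, 0], 0],
    [5, [-0.2, 0, 0], 0]
  ]
}}

```text
t: 5.25
tcp_pos: [500.8, -184.0, 192.9]
tool_rot: [1.0, 0.01, 0.005, -0.001]
wrist_force: [9.2, 6.8, -2.0]
finger_gap: 8.6
grip_force: 59.9
```

Request:
{"api": "apply_moves", "payload": {
  "moves": [
    [5, [-0.1, 0, 0], 0],
    [5, [-0.2, 0, 0], 0],
    [5, [-0.2, 0, 0], 0]
  ]
}}

```text
t: 5.55
tcp_pos: [500.6, -184.1, 192.9]
tool_rot: [1.0, 0.011, 0.009, -0.001]
wrist_force: [23.8, 5.4, -10.1]
finger_gap: 8.9
grip_force: 58.9
```

It's at the stop: the force rose to 24 N with no motion. I relax, release and lift.

Request:
{"api": "apply_moves", "payload": {
  "moves": [
    [5, [0.3, 0, 0], 0],
    [40, [0.32, 0, 0], 0],
    [40, [0.32, 0, 0], 0],
    [40, [0.32, 0, -0.8], 0],
    [40, [0.32, 0, -2.4], 0],
    [40, [0.32, 0, -2.4], 0],
    [40, [0.32, 0, -2.4], 0]
  ]
}}

```text
t: 6.25
tcp_pos: [499.9, -185.7, 252.5]
tool_rot: [1.0, 0.009, 0.001, 0.001]
wrist_force: [-0.3, 0.3, -1.4]
finger_gap: 40.0
grip_force: 0.0
```

```bash
python3 - <<'E'
from h import *
s=env.observe(); print(s["tcp_pos"],Ro.from_quat(s["tool_rot"]).as_matrix().round(3),s["wrist_force"])
d=cams.get_image("top"); P=cloud(d)
m=(abs(P[...,0]-500)<30)&(abs(P[...,1]+184)<20)&(P[...,2]>190)&(P[...,2]<206)&(d["depth"]>0)
print(cv2.minAreaRect(P[m][:,:2].astype(np.float32)) if m.sum()>5 else m.sum())
for c in("top","wrist","side"):
  for n in("pull_fin","hook_slot","hook_seat","hook_arm"): print(c,n,[(np.round(r["centre"],1),round(r["conf"],2)) for r in cams.mark_of(n,c)[:1]] if c!="wrist" or 1 else 0)
print(shift([429.4,0,130]))
E
```

```text
[ 499.90838775 -185.69617447  252.51353206] [[ 1.     0.018  0.003]
 [ 0.018 -1.    -0.002]
 [ 0.003  0.002 -1.   ]] [-0.33580544  0.31123437 -1.38749414]
0
top pull_fin []
top hook_slot []
top hook_seat []Traceback (most recent call last):
  File "<stdin>", line 7, in <module>
ValueError: it knows: bench_timer, brown_bottle, drain_stand, grip_tab, handle_peak, hook_seat, hook_slot, pull_fin, sample_pot, slide_basket, stud, stud_block
```

```bash
python3 -c "
from h import *
print(shift([429.4,0,150]))"
```

```text
[-2.62415414 -7.43957871  4.00939676]
```

Request:
{"api": "apply_moves", "payload": {
  "moves": [
    [45, [-0.8, -1.9, 0], -8.5],
    [45, [-1.6, -3.8, 1.0], -17],
    [45, [-2.6, -5.7, 2.5], -25.5],
    [45, [-2.62, -7.44, 4.0], -34],
    [45, [-2.62, -7.44, 4.0], -42.5],
    [45, [-2.62, -7.44, 4.0], -51],
    [45, [-2.62, -7.44, 4.0], -54.5],
    [45, [-2.62, -7.44, 4.0], -54.5]
  ]
}}

```text
t: 7.25
tcp_pos: [429.7, 0.2, 150.3]
tool_rot: [0.884, 0.467, -0.001, -0.0]
wrist_force: [0.2, -0.3, 0.4]
finger_gap: 45.2
grip_force: 0.0
```

```bash
python3 - <<'E'
from h import *
s=env.observe(); M=Ro.from_quat(s["tool_rot"]).as_matrix(); print(s["tcp_pos"],"yaw",np.degrees(np.arctan2(M[1,0],M[0,0])))
def rect(P,d,c,r,z,l):
    m=(abs(P[...,0]-c[0])<r[0])&(abs(P[...,1]-c[1])<r[1])&(P[...,2]>z[0])&(P[...,2]<z[1])&(d["depth"]>0)
    if m.sum()>5: print(l,m.sum(),P[m].mean(0).round(1),cv2.minAreaRect(P[m][:,:2].astype(np.float32)))
d=cams.get_image("top"); P=cloud(d)
rect(P,d,(500,-184),(30,20),(190,206),"fin top")
d=cams.get_image("wrist"); P=cloud(d)
rect(P,d,(429,0),(28,28),(71,85),"wing wrist")
rect(P,d,(429,0),(28,28),(60,85),"wing wrist low")
for c in("top","side"):
  for n in("pull_fin","hook_slot","hook_seat"): print(c,n,[(np.round(r["centre"],1),round(r["conf"],2)) for r in cams.mark_of(n,c)[:1]])
print(shift([429.4,0,66]))
E
```

```text
[4.29672523e+02 1.83895961e-01 1.50251091e+02] yaw 55.62882527168126
fin top 48 [ 502.8 -184.4  198.7] ((503.193115234375, -184.3785858154297), (19.0203800201416, 8.556206703186035), 0.35832247138023376)
wing wrist 1286 [428.3   1.6  74. ] ((427.7012939453125, 0.9883632659912109), (35.87883758544922, 9.81029987335205), 55.67546081542969)
wing wrist low 1410 [429.1   2.7  73.3] ((427.8564758300781, 0.92767333984375), (35.90574264526367, 9.821425437927246), 55.06472396850586)
top pull_fin [(array([ 502.6, -177.7,  189.4]), 0.91)]
top hook_slot [(array([ 551. , -181.7,  167.1]), 0.94)]
top hook_seat [(array([ 452.2, -191.5,  162.3]), 0.76)]
side pull_fin [(array([ 553.2, -183.6,  182.7]), 0.91)]
side hook_slot [(array([ 605.1, -182.1,  165.4]), 0.69)]
side hook_seat [(array([ 498.8, -181.9,  158.6]), 0.79)]
[-0.01855663 -0.04668792  3.40967285]
```

Request:
{"api": "apply_moves", "payload": {
  "moves": [
    [45, [-0.02, -0.05, 1.7], 0],
    [45, [-0.02, -0.05, 3.0], 0],
    [45, [-0.02, -0.05, 3.36], 0],
    [45, [-0.02, -0.05, 3.36], 0],
    [5, [-0.02, -0.05, 3.36], 0],
    [5, [-0.02, -0.05, 3.36], 0],
    [5, [-0.02, -0.05, 3.36], 0],
    [5, [-0.02, -0.05, 3.36], 0]
  ]
}}

```text
t: 8.45
tcp_pos: [430.7, 0.3, 68.8]
tool_rot: [0.885, 0.466, 0.002, 0.001]
wrist_force: [-0.8, -0.3, 6.5]
finger_gap: 9.1
grip_force: 59.6
```

Request:
{"api": "apply_moves", "payload": {
  "moves": [
    [5, [0, 0, 0], 0],
    [5, [0, 0, -0.5], 0],
    [5, [0, 0, -2], 0],
    [5, [0, 0, -4], 0],
    [5, [0, 0, -6], 0],
    [5, [0, 0, -7], 0],
    [5, [0, 0, -7], 0],
    [5, [0, 0, -7], 0]
  ]
}}

```text
t: 9.25
tcp_pos: [429.4, 0.2, 242.6]
tool_rot: [0.885, 0.466, 0.001, 0.0]
wrist_force: [-0.2, 0.4, -1.8]
finger_gap: 8.6
grip_force: 58.7
```

```bash
python3 -c "
from h import *
print(shift([553,-184,262]))"
```

```text
[-3.28631274  8.24439285 -0.76840799]
```

Request:
{"api": "apply_moves", "payload": {
  "moves": [
    [5, [-0.6, 1.5, -0.75], -7],
    [5, [-1.2, 3.0, -0.75], -14],
    [5, [-1.8, 4.5, -0.75], -21],
    [5, [-2.4, 6.0, -0.75], -28],
    [5, [-2.9, 7.4, -0.75], -35.5],
    [5, [-3.29, 8.24, -0.75], -35.5],
    [5, [-3.29, 8.24, -0.75], -35.5],
    [5, [-3.29, 8.24, -0.75], -35.5]
  ]
}}

```text
t: 10.05
tcp_pos: [551.6, -183.9, 258.3]
tool_rot: [0.701, 0.714, -0.001, -0.002]
wrist_force: [-0.5, 0.1, -1.3]
finger_gap: 9.1
grip_force: 58.8
```

```bash
python3 - <<'E'
from h import *
s=env.observe(); M=Ro.from_quat(s["tool_rot"]).as_matrix(); print(s["tcp_pos"],"yaw",np.degrees(np.arctan2(M[1,0],M[0,0])))
d=save("wrist","w2.png"); P=cloud(d)
D=save("side","s2.png",(240,150,400,270),5)
for c,dd in(("wrist",d),("side",D)):
  for n in("stud","hook_slot","pull_fin"): print(c,n,[(np.round(r["centre"],1),round(r["conf"],2),pix(dd,r["centre"])) for r in cams.mark_of(n,c)[:2]])
print("fin top px",pix(d,[502.5,-184.3,199.5]),"slot",pix(d,[554,-184,168.5]),"tcp",pix(d,s["tcp_pos"]))
E
```

```text
[ 551.61349242 -183.87779941  258.28547261] yaw 91.04417981320222
wrist stud [(array([ 550.8, -187. ,  237.2]), 0.82, [314, 334])]
wrist hook_slot [(array([ 553.3, -185.4,  168.8]), 0.71, [319, 265])]
wrist pull_fin [(array([ 501.5, -182.6,  185.1]), 0.72, [214, 270]), (array([ 672.4, -370.5,    2.4]), 0.68, [430, 376])]
side stud [(array([ 553.5, -186.8,  229.7]), 0.75, [318, 195]), (array([512.2,  30.1,  31.4]), 0.68, [268, 330])]
side hook_slot [(array([ 551.6, -184.9,  166.9]), 0.92, [317, 224])]
side pull_fin [(array([ 503.2, -183.8,  180.1]), 0.7, [337, 223])]
fin top px [209, 285] slot [320, 262] tcp [316, 359]
```

View pics/w2.png

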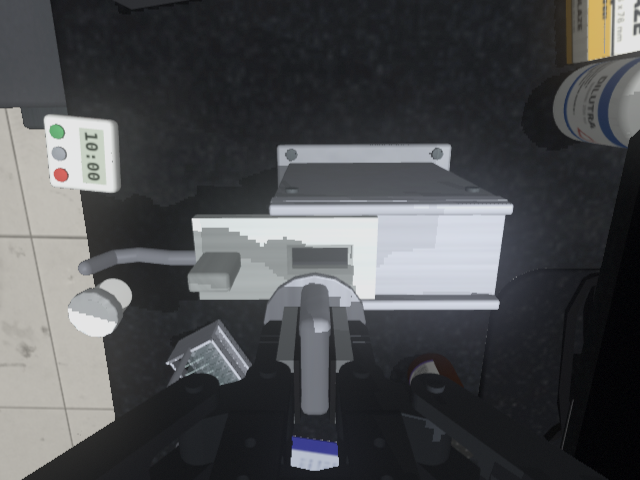

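View pics/s2.png

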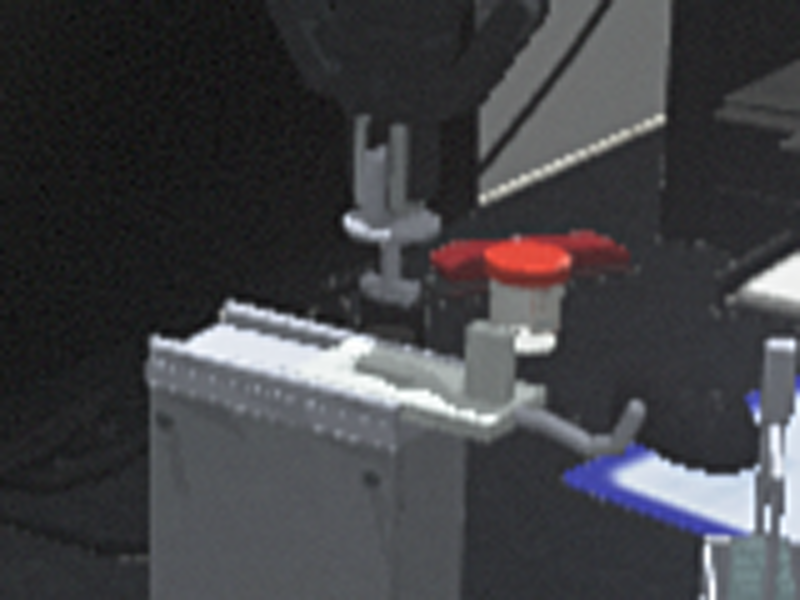

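The wrist view shows the slot at about (320,258) and the stud collar centre at about column 315. The side view shows the stud hanging upright over the slot with its crossbar along x. I'll get the offset between them from the wrist depth.

```bash
python3 - <<'E'
from h import *
from scipy.optimize import least_squares
d=cams.get_image("wrist"); P=cloud(d); ok=d["depth"]>0
s=env.observe(); t=np.array(s["tcp_pos"]); print(t)
# collar: points near tcp xy, z 225..240
m=ok&(np.hypot(P[...,0]-t[0],P[...,1]-t[1])<26)&(P[...,2]>222)&(P[...,2]<243); 
Q=P[m]; print("collar",len(Q),np.percentile(Q[:,2],[5,25,50,75,95]),Q[:,:2].min(0),Q[:,:2].max(0))
zc=np.median(Q[:,2]); C=Q[abs(Q[:,2]-zc)<2.5]; 
# outer rim points: farthest by angle bins in front (+y)
best=[]
a=np.arctan2(C[:,1]-t[1],C[:,0]-t[0])
for k in np.arange(0.2,2.95,.1):
    S=C[abs(a-k)<.06]
    if len(S): best.append(S[np.argmax(np.hypot(S[:,0]-t[0],S[:,1]-t[1])),:2])
B=np.array(best); r=least_squares(lambda p:np.hypot(B[:,0]-p[0],B[:,1]-p[1])-20,t[:2]); print("collar centre R20",r.x,r.cost,len(B))
# plate at z 168.5
pl=ok&(abs(P[...,2]-168.5)<2.0)
for x in (520,528,570):
    S=P[pl&(abs(P[...,0]-x)<1.5)&(abs(P[...,1]+184)<27)]; print("plate y",x,S[:,1].min(),S[:,1].max(),(S[:,1].min()+S[:,1].max())/2)
# slot rows: depth holes: intersect rays with z=168.5
v,u=np.mgrid[:480,:640]; ray=np.stack([(u-d["cx"])/d["fx"],(v-d["cy"])/d["fy"],np.ones_like(u,float)],-1)@d["R"]; o=-d["R"].T@d["t"]
X=o+ray*((168.5-o[2])/ray[...,2])[...,None]
g=cv2.cvtColor(d["image"],cv2.COLOR_BGR2GRAY)
for row in (252,258,264): print("row",row,[(int(c),round(float(X[row,c,0]),1),int(g[row,c]),round(float(P[row,c,2]))) for c in range(282,360,3)])
for col in (305,320,335): print("col",col,[(int(r_),round(float(X[r_,col,1]),1),int(g[r_,col]),round(float(P[r_,col,2]))) for r_ in range(236,276,3)])
f=ok&(abs(P[...,0]-502)<25)&(abs(P[...,1]+184)<15)&(P[...,2]>195)&(P[...,2]<204)
print("fin",cv2.minAreaRect(P[f][:,:2].astype(np.float32)))
E
```

```text
[ 552.71395041 -183.55542392  261.36829991]
collar 2477 [233.16932525 234.5228132  234.99712623 235.47835034 238.967415  ] [ 532.49389407 -185.53421042] [ 572.02236763 -164.41117469]
collar centre R20 [ 552.2090529  -184.68993393] 0.4374365410662523 28
plate y 520 -206.8295728570295 -160.6493443571459 -183.7394586070877
plate y 528 -206.42275325617518 -157.02191659761937 -181.72233492689728
plate y 570 -197.8085220367965 -157.00392029964297 -177.40622116821973
row 252 [(282, 534.9, 155, 168), (285, 536.5, 140, 167), (288, 538.1, 134, 166), (291, 539.7, 88, 94), (294, 541.3, 87, 95), (297, 542.9, 88, 95), (300, 544.5, 88, 95), (303, 546.1, 89, 96), (306, 547.7, 89, 96), (309, 549.3, 90, 95), (312, 550.9, 90, 96), (315, 552.5, 90, 95), (318, 554.1, 91, 95), (321, 555.7, 92, 94), (324, 557.3, 93, 93), (327, 558.9, 93, 95), (330, 560.5, 93, 95), (333, 562.1, 94, 95), (336, 563.7, 94, 96), (339, 565.3, 95, 96), (342, 566.9, 95, 95), (345, 568.5, 196, 164), (348, 570.1, 150, 166), (351, 571.7, 228, 168), (354, 573.3, 228, 167), (357, 574.9, 228, 167)]
row 258 [(282, 534.9, 153, 168), (285,
[... 1670 characters left out ...]
 (248, -176.7, 92, 87), (251, -178.4, 92, 93), (254, -180.1, 92, 99), (257, -181.8, 91, 105), (260, -183.5, 96, 112), (263, -185.3, 108, 153), (266, -187.0, 120, 164), (269, -188.7, 144, 166), (272, -190.5, 141, 167), (275, -192.2, 113, 233)]
col 335 [(236, -169.9, 228, 166), (239, -171.6, 228, 168), (242, -173.2, 224, 166), (245, -174.9, 178, 166), (248, -176.6, 94, 87), (251, -178.3, 94, 94), (254, -180.0, 94, 384), (257, -181.7, 94, 106), (260, -183.4, 99, 111), (263, -185.1, 110, 153), (266, -186.8, 122, 163), (269, -188.6, 146, 166), (272, -190.3, 150, 167), (275, -192.1, 156, 167)]
fin ((501.7637023925781, -183.7606964111328), (20.30274772644043, 9.967888832092285), 1.8699512481689453)
```

Request:
{"api": "apply_moves", "payload": {
  "moves": [
    [5, [0.07, 0.06, 0], 0],
    [5, [0.07, 0.06, 0.6], 0],
    [5, [0.07, 0.06, 1.1], 0],
    [5, [0.07, 0.06, 1.3], 0],
    [5, [0.07, 0.06, 1.5], 0],
    [5, [0.07, 0.06, 1.6], 0],
    [5, [0.07, 0.06, 1.6], 0]
  ]
}}

```text
t: 11.2
tcp_pos: [554.3, -182.3, 220.9]
tool_rot: [0.7, 0.714, -0.0, -0.0]
wrist_force: [-0.5, -0.4, -0.7]
finger_gap: 8.8
grip_force: 58.8
```

Request:
{"api": "apply_moves", "payload": {
  "moves": [
    [5, [0, 0, 0.12], 0],
    [5, [0, 0, 0.24], 0],
    [5, [0, 0, 0.24], 0]
  ]
}}

```text
t: 11.5
tcp_pos: [554.0, -182.2, 214.6]
tool_rot: [0.7, 0.714, -0.0, -0.0]
wrist_force: [0.3, 0.0, -0.9]
finger_gap: 9.0
grip_force: 58.8
```

It's in the slot with no contact force. I keep going down.

Request:
{"api": "apply_moves", "payload": {
  "moves": [
    [5, [0, 0, 0.15], 0],
    [5, [0, 0, 0.3], 0],
    [5, [0, 0, 0.45], 0],
    [5, [0, 0, 0.55], 0],
    [5, [0, 0, 0.55], 0]
  ]
}}

```text
t: 12.0
tcp_pos: [553.9, -182.2, 200.5]
tool_rot: [0.7, 0.714, -0.0, -0.001]
wrist_force: [0.7, -0.5, -0.5]
finger_gap: 8.9
grip_force: 58.8
```

Request:
{"api": "apply_moves", "payload": {
  "moves": [
    [5, [0, 0, 0.06], 0],
    [5, [0, 0, 0.1], 0],
    [5, [0, 0, 0.1], 0]
  ]
}}

```text
t: 12.3
tcp_pos: [554.2, -182.3, 198.6]
tool_rot: [0.7, 0.714, -0.0, -0.0]
wrist_force: [-0.6, 0.7, -0.8]
finger_gap: 8.9
grip_force: 58.8
```

Request:
{"api": "apply_moves", "payload": {
  "moves": [
    [5, [0, 0, 0.06], 0],
    [5, [0, 0, 0.1], 0],
    [5, [0, 0, 0.1], 0]
  ]
}}

```text
t: 12.6
tcp_pos: [554.5, -182.3, 197.4]
tool_rot: [0.7, 0.714, 0.0, 0.001]
wrist_force: [-1.6, -0.2, 5.8]
finger_gap: 8.5
grip_force: 59.6
```

Request:
{"api": "apply_moves", "payload": {
  "moves": [
    [5, [0, 0, 0.04], 0],
    [5, [0, 0, 0.06], 0],
    [5, [0, 0, 0.06], 0]
  ]
}}

```text
t: 12.9
tcp_pos: [555.2, -182.3, 197.3]
tool_rot: [0.7, 0.714, 0.001, 0.002]
wrist_force: [-2.2, 0.3, 10.4]
finger_gap: 8.8
grip_force: 60.4
```

Seated: there is contact at TCP z 197. I ease off slightly and turn.

Request:
{"api": "apply_moves", "payload": {
  "moves": [
    [5, [0, 0, -0.06], 0],
    [5, [0, 0, -0.06], -8],
    [5, [0, 0, -0.06], -16],
    [5, [0, 0, -0.06], -24],
    [5, [0, 0, -0.06], -32],
    [5, [0, 0, -0.06], -40],
    [5, [0, 0, -0.06], -48],
    [5, [0, 0, -0.06], -48]
  ]
}}

```text
t: 13.7
tcp_pos: [555.2, -182.1, 197.4]
tool_rot: [0.348, 0.937, 0.0, 0.001]
wrist_force: [1.0, 1.2, 5.6]
finger_gap: 8.9
grip_force: 59.7
```

Request:
{"api": "apply_moves", "payload": {
  "moves": [
    [5, [0, 0, 0], -8],
    [5, [0, 0, 0], -16],
    [5, [0, 0, 0], -24],
    [5, [0, 0, 0], -32],
    [5, [0, 0, 0], -40],
    [5, [0, 0, 0], -42],
    [5, [0, 0, 0], -42]
  ]
}}

```text
t: 14.4
tcp_pos: [555.1, -182.0, 197.4]
tool_rot: [-0.01, 1.0, 0.0, 0.001]
wrist_force: [-0.2, 2.2, 5.5]
finger_gap: 9.0
grip_force: 59.7
```

```bash
python3 - <<'E'
from h import *
s=env.observe(); M=Ro.from_quat(s["tool_rot"]).as_matrix(); print(s["tcp_pos"],"yaw",np.degrees(np.arctan2(M[1,0],M[0,0])),s["joints"][5],s["ft_torque"],s["wrist_force"])
E
```

```text
[ 555.12556374 -182.02239495  197.44234971] yaw -178.84194909962352 -0.33751470004060274 [0.28123345 0.06757469 0.08041435] [-0.15245784  2.18812381  5.45193379]
```

Request:
{"api": "apply_moves", "payload": {
  "moves": [
    [40, [0, 0, 0], 0],
    [40, [0, 0, 0], 0],
    [40, [0, 0, 0], 0],
    [45, [0, 0, -0.8], 0],
    [45, [0, 0, -2.4], 0],
    [45, [0, 0, -3], 0],
    [45, [0, 0, -3], 0]
  ]
}}

```text
t: 15.1
tcp_pos: [555.6, -182.8, 274.0]
tool_rot: [-0.01, 1.0, -0.001, 0.003]
wrist_force: [0.7, -0.6, 0.1]
finger_gap: 44.7
grip_force: 0.0
```

```bash
python3 - <<'E'
from h import *
print(shift([456.5,-355.5,215]))
E
```

```text
[ 4.1070937  -6.82633554  2.35136458]
```

Request:
{"api": "apply_moves", "payload": {
  "moves": [
    [45, [1.0, -1.7, 0], -7],
    [45, [2.0, -3.4, 0.4], -14],
    [45, [3.1, -5.1, 1.2], -21],
    [45, [4.11, -6.83, 2.0], -27],
    [45, [4.11, -6.83, 2.35], -27],
    [45, [4.11, -6.83, 2.35], -27],
    [45, [4.11, -6.83, 2.35], -27],
    [45, [4.11, -6.83, 2.35], -27]
  ]
}}

```text
t: 15.9
tcp_pos: [455.9, -353.9, 212.9]
tool_rot: [-0.244, 0.97, -0.0, 0.0]
wrist_force: [0.8, 0.4, 0.3]
finger_gap: 45.3
grip_force: 0.0
```

```bash
python3 - <<'E'
from h import *
s=env.observe(); M=Ro.from_quat(s["tool_rot"]).as_matrix(); print(s["tcp_pos"],"yaw",np.degrees(np.arctan2(M[1,0],M[0,0])))
def rect(P,d,c,r,z,l):
    m=(abs(P[...,0]-c[0])<r[0])&(abs(P[...,1]-c[1])<r[1])&(P[...,2]>z[0])&(P[...,2]<z[1])&(d["depth"]>0)
    if m.sum()>5: print(l,m.sum(),P[m].mean(0).round(1),cv2.minAreaRect(P[m][:,:2].astype(np.float32)))
d=save("side","s3.png",(240,150,400,270),5); Ps=cloud(d); rect(Ps,d,(554,-183),(30,20),(180,215),"wing side")
dt=cams.get_image("top"); P=cloud(dt); rect(P,dt,(554,-183),(30,20),(190,215),"wing top");rect(P,dt,(500,-184),(25,20),(190,206),"fin top");rect(P,dt,(554,-183),(30,30),(171,176),"collar top")
d=cams.get_image("wrist"); P=cloud(d); rect(P,d,(456,-355),(30,30),(148,160),"tab"); rect(P,d,(456,-355),(40,50),(95,122),"arch"); rect(P,d,(456,-355),(50,60),(30,44),"box")
for n in("grip_tab","handle_peak","slide_basket"): print(n,[(np.round(r["centre"],1),round(r["conf"],2)) for r in cams.mark_of(n,"wrist")[:1]])
E
```

```text
[ 455.88397877 -353.89065479  212.92252662] yaw -151.80314138128884
wing side 199 [ 552.8 -178.   193. ] ((554.31494140625, -177.30178833007812), (37.235748291015625, 14.95595932006836), 14.478105545043945)
wing top 86 [ 556.5 -181.6  202.9] ((557.3427734375, -181.5582275390625), (35.83148956298828, 8.426434516906738), 1.2407654523849487)
fin top 49 [ 503.3 -184.2  199.3] ((503.3187255859375, -184.3424835205078), (18.786741256713867, 8.402135848999023), 0.9331824779510498)
collar top 202 [ 555.5 -184.5  172.8] ((554.5988159179688, -184.0513458251953), (58.090370178222656, 57.59422302246094), 0.8508821725845337)
tab 596 [ 454.3 -356.3  151.2] ((454.8066711425781, -356.0645751953125), (14.180098533630371, 9.963561058044434), 30.761173248291016)
arch 1356 [ 454.  -356.   109.1] ((453.2911376953125, -356.8313903808594), (10.278911590576172, 78.3598861694336), 30.864559173583984)
box 1710 [ 449.6 -360.7   36.6] ((454.2278137207031, -355.8536376953125), (48.45269012451172, 77.78125), 30.814653396606445)
grip_tab [(array([ 456.7, -352.4,  135.4]), 0.62)]
handle_peak []
slide_basket [(array([ 456.2, -352.3,    4.3]), 0.88)]
```

View pics/s3.png

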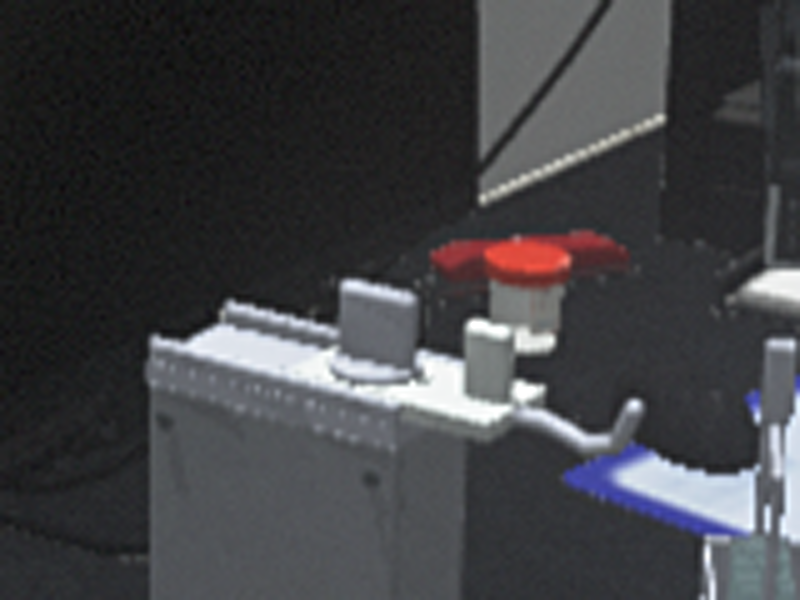

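The side view shows the stud seated flush and locked at (375,330), its wing in line with the fin at (490,360) and the hook at (625,420). The basket is next.

Request:
{"api": "apply_moves", "payload": {
  "moves": [
    [45, [0.07, -0.06, 1.4], -2.6],
    [45, [0.07, -0.06, 2.6], -2.6],
    [45, [0.07, -0.06, 2.95], -2.6],
    [45, [0.07, -0.06, 2.95], -2.6],
    [5, [0.07, -0.06, 2.95], -2.6],
    [5, [0.07, -0.06, 2.95], -2.6],
    [5, [0.07, -0.06, 2.95], -2.6],
    [5, [0.07, -0.06, 2.95], -2.6]
  ]
}}

```text
t: 17.0
tcp_pos: [454.7, -357.6, 140.3]
tool_rot: [-0.265, 0.964, -0.001, 0.001]
wrist_force: [-0.8, 0.9, 4.1]
finger_gap: 8.9
grip_force: 60.7
```

Request:
{"api": "apply_moves", "payload": {
  "moves": [
    [5, [0, 0, 0], 0],
    [5, [0, 0, -0.4], 0],
    [5, [0, 0, -1.2], 0],
    [5, [0, 0, -2.2], 0],
    [5, [0, 0, -3.2], 0],
    [5, [0, 0, -3.2], 0],
    [5, [0, 0, -3.2], 0]
  ]
}}

```text
t: 17.7
tcp_pos: [454.0, -357.2, 218.8]
tool_rot: [-0.265, 0.964, -0.0, 0.0]
wrist_force: [-0.5, -0.2, -2.0]
finger_gap: 8.9
grip_force: 60.0
```

```bash
python3 - <<'E'
from h import *
s=env.observe(); M=Ro.from_quat(s["tool_rot"]).as_matrix(); print(s["tcp_pos"],"yaw",np.degrees(np.arctan2(M[1,0],M[0,0])),s["joints"])
D={}
for c in("side","top"):
  d=cams.get_image(c)
  for n in("grip_tab","handle_peak","slide_basket","hook_seat"): print(c,n,[(np.round(r["centre"],1),round(r["conf"],2)) for r in cams.mark_of(n,c)[:1]])
print(shift([380,-260,219]),shift([380,-185,219]))
E
```

```text
[ 453.96797069 -357.18559687  218.81912756] yaw -149.30592979662052 [-6.66617063e-01  4.08747845e-01  1.59902133e-01  1.32127970e+00
 -5.68667533e-05 -1.20232961e+00]
side grip_tab [(array([ 451.2, -356.9,  217.8]), 0.67)]
side handle_peak [(array([ 454.6, -358.6,  192.6]), 0.93)]
side slide_basket [(array([ 456.7, -352.9,   78. ]), 0.84)]
side hook_seat [(array([ 453. , -180.7,  161.2]), 0.88)]
top grip_tab [(array([ 454.1, -355.3,  214.8]), 0.57)]
top handle_peak [(array([ 451.9, -355.2,  187.8]), 0.71)]
top slide_basket [(array([ 454.4, -352.1,   75.3]), 0.6)]
top hook_seat []
[ 0.55686199  4.84451864 -0.02391829] [-0.97459728  7.42417579 -0.02269554]
```

Request:
{"api": "apply_moves", "payload": {
  "moves": [
    [5, [0.5, 0.8, -0.1], 4],
    [5, [0.9, 1.8, -0.2], 8],
    [5, [0.9, 3.0, -0.2], 12],
    [5, [0.6, 4.2, -0.2], 16],
    [5, [0.2, 5.4, -0.2], 20],
    [5, [-0.4, 6.4, -0.2], 25],
    [5, [-0.9, 7.46, -0.2], 29.5],
    [5, [-0.9, 7.46, -0.2], 29.5]
  ]
}}

```text
t: 19.0
tcp_pos: [377.2, -182.5, 223.9]
tool_rot: [-0.012, 1.0, 0.001, -0.0]
wrist_force: [-0.2, 0.1, -2.2]
finger_gap: 8.7
grip_force: 60.0
```

Request:
{"api": "apply_moves", "payload": {
  "moves": [
    [5, [0, 0, 0], 0],
    [5, [0, 0, 0], 0]
  ]
}}

```text
t: 19.2
tcp_pos: [378.4, -185.8, 223.9]
tool_rot: [-0.011, 1.0, -0.0, 0.0]
wrist_force: [-0.7, 0.1, -1.6]
finger_gap: 8.9
grip_force: 60.0
```

```bash
python3 - <<'E'
from h import *
s=env.observe(); M=Ro.from_quat(s["tool_rot"]).as_matrix(); print(s["tcp_pos"],"yaw",np.degrees(np.arctan2(M[1,0],M[0,0])),s["wrist_force"])
for c in("side","top","wrist"):
  d=save(c,"h_"+c+".png")
  for n in("grip_tab","handle_peak","slide_basket","hook_seat"): print(c,n,[(np.round(r["centre"],1),round(r["conf"],2)) for r in cams.mark_of(n,c)[:1]])
  P=cloud(d)
  m=(P[...,0]>425)&(P[...,0]<445)&(abs(P[...,1]+185)<12)&(P[...,2]>170)&(P[...,2]<188)&(d["depth"]>0)
  if m.sum()>4: print("tip",m.sum(),P[m].mean(0),P[m].min(0),P[m].max(0))
print(shift([453,-185,s["tcp_pos"][2]]))
E
```

```text
[ 378.42041126 -185.84787159  223.90325173] yaw -178.79447826387386 [-0.73870481  0.14948441 -1.55691272]
side grip_tab [(array([ 376.6, -186.9,  223.8]), 0.62)]
side handle_peak [(array([ 380.3, -183.4,  197.9]), 0.91)]
side slide_basket [(array([ 383.5, -186.5,   83.3]), 0.86)]
side hook_seat [(array([ 451.6, -185.4,  159.7]), 0.56)]
tip 24 [ 435.49373405 -182.67377357  176.72072362] [ 430.04400319 -187.52308489  170.13479162] [ 441.98957448 -179.64630088  182.65727322]
top grip_tab []
top handle_peak []
top slide_basket []
top hook_seat [(array([ 453.5, -189.7,  159.9]), 0.72)]
wrist grip_tab [(array([ 382.8, -185.2,  223. ]), 0.58)]
wrist handle_peak [(array([ 376.8, -186.5,  199.2]), 0.73)]
wrist slide_basket [(array([ 377.2, -188. ,   87.2]), 0.57)]
wrist hook_seat [(array([ 455.5, -187. ,  160.7]), 0.91)]
tip 246 [ 434.01917688 -185.8416881   179.55710338] [ 430.41718873 -189.6581076   170.57991556] [ 438.65528718 -181.86082301  182.96214701]
[-2.99678007 -0.053594   -0.00728624]
```

View pics/h_side.png

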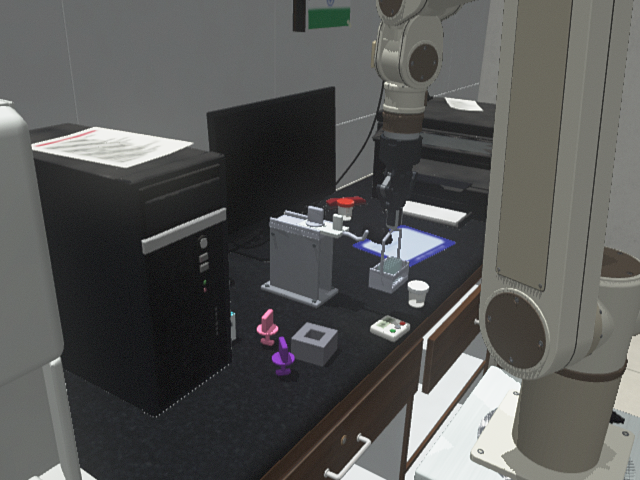

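View pics/h_wrist.png

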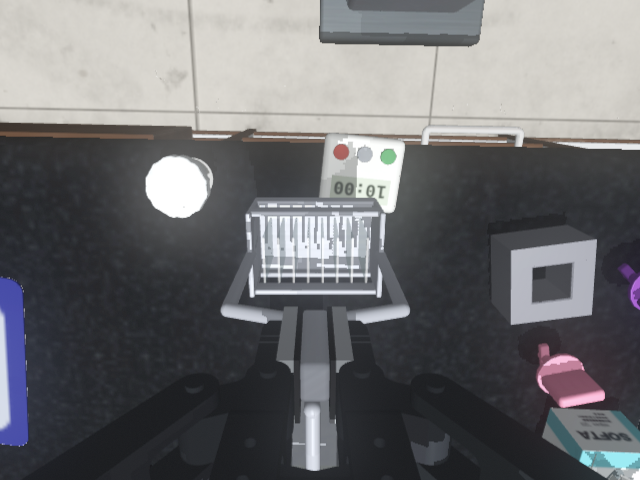

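The wrist view shows the basket upright at (315,250), with the hook tip behind it on the same line at (312,410). I go forward over the hook, then down.

Request:
{"api": "apply_moves", "payload": {
  "moves": [
    [5, [-0.6, 0, 0], 0],
    [5, [-1.2, 0, 0], 0],
    [5, [-1.8, 0, 0], 0],
    [5, [-2.4, 0, 0], 0],
    [5, [-2.8, 0, 0], 0],
    [5, [-2.98, 0, 0], 0],
    [5, [-2.98, 0, 0], 0],
    [5, [-2.98, 0, 0], 0]
  ]
}}

```text
t: 20.75
tcp_pos: [452.0, -183.6, 223.6]
tool_rot: [-0.01, 1.0, 0.0, -0.0]
wrist_force: [0.1, -0.2, -2.2]
finger_gap: 8.7
grip_force: 59.9
```

Request:
{"api": "apply_moves", "payload": {
  "moves": [
    [5, [0, 0, 0.3], 0],
    [5, [0, 0, 0.6], 0],
    [5, [0, 0, 0.9], 0],
    [5, [0, 0, 1.05], 0],
    [5, [0, 0, 1.15], 0],
    [5, [0, 0, 1.15], 0]
  ]
}}

```text
t: 21.35
tcp_pos: [452.3, -183.6, 194.5]
tool_rot: [-0.01, 1.0, 0.0, -0.0]
wrist_force: [-0.2, -0.9, -1.2]
finger_gap: 9.3
grip_force: 60.0
```

Request:
{"api": "apply_moves", "payload": {
  "moves": [
    [5, [0, 0, 0.06], 0],
    [5, [0, 0, 0.12], 0],
    [5, [0, 0, 0.12], 0]
  ]
}}

```text
t: 21.65
tcp_pos: [452.8, -183.8, 192.3]
tool_rot: [-0.01, 1.0, -0.0, 0.0]
wrist_force: [-0.7, 0.5, -0.7]
finger_gap: 8.8
grip_force: 60.2
```

Request:
{"api": "apply_moves", "payload": {
  "moves": [
    [5, [0, -0.04, 0.04], 0],
    [5, [0, -0.04, 0.08], 0],
    [5, [0, -0.04, 0.08], 0]
  ]
}}

```text
t: 21.95
tcp_pos: [453.3, -184.8, 191.5]
tool_rot: [-0.011, 1.0, -0.0, 0.001]
wrist_force: [-2.2, 1.8, 6.5]
finger_gap: 8.9
grip_force: 61.2
```

Request:
{"api": "apply_moves", "payload": {
  "moves": [
    [5, [0, 0, 0.04], 0],
    [5, [0, 0, 0.06], 0],
    [5, [0, 0, 0.06], 0]
  ]
}}

```text
t: 22.25
tcp_pos: [454.2, -184.8, 191.4]
tool_rot: [-0.011, 1.0, -0.0, 0.003]
wrist_force: [-1.4, 2.7, 14.0]
finger_gap: 8.8
grip_force: 62.1
```

Request:
{"api": "apply_moves", "payload": {
  "moves": [
    [5, [0, 0, -0.08], 0],
    [5, [0, 0, -0.08], 0],
    [14, [0, 0, -0.08], 0],
    [14, [0, 0, -0.08], 0],
    [35, [0, 0, -0.08], 0],
    [35, [0, 0, -0.08], 0],
    [35, [0, 0, -0.08], 0]
  ]
}}

```text
t: 22.95
tcp_pos: [452.4, -184.7, 190.1]
tool_rot: [-0.01, 1.0, 0.0, -0.0]
wrist_force: [-0.5, 0.1, -0.2]
finger_gap: 34.8
grip_force: 0.0
```

Request:
{"api": "apply_moves", "payload": {
  "moves": [
    [35, [0, 0, -0.4], 0],
    [35, [0, 0, -1], 0],
    [35, [0, 0, -2], 0],
    [35, [0, 0, -3.5], 0],
    [35, [0, 0, -4], 0],
    [35, [3, 0, -4], 0],
    [35, [4, 0, -4], 0],
    [35, [4, 0, -4], 0]
  ]
}}

```text
t: 23.75
tcp_pos: [347.0, -185.6, 290.6]
tool_rot: [-0.009, 1.0, 0.001, -0.002]
wrist_force: [0.0, 0.3, 0.0]
finger_gap: 34.9
grip_force: 0.0
```

Request:
{"api": "apply_moves", "payload": {
  "moves": [
    [35, [0, 0, 0], 0],
    [35, [0, 0, 0], 0],
    [35, [0, 0, 0], 0],
    [35, [0, 0, 0], 0],
    [35, [0, 0, 0], 0],
    [35, [0, 0, 0], 0],
    [35, [0, 0, 0], 0],
    [35, [0, 0, 0], 0]
  ]
}}

```text
t: 24.55
tcp_pos: [352.6, -186.8, 290.4]
tool_rot: [-0.011, 1.0, 0.0, -0.0]
wrist_force: [0.6, -0.2, 0.3]
finger_gap: 35.2
grip_force: 0.0
```

```bash
python3 - <<'E'
from h import *
def meas(k):
  d=save("side",f"f{k}.png",(240,150,460,315),3.6)
  for n in("grip_tab","handle_peak","slide_basket","hook_seat","pull_fin"): print(n,[(np.round(r["centre"],1),round(r["conf"],2)) for r in cams.mark_of(n,"side")[:1]])
  P=cloud(d); m=(abs(P[...,0]-453)<60)&(abs(P[...,1]+185)<60)&(P[...,2]>40)&(P[...,2]<190)&(d["depth"]>0); print(m.sum(),P[m].mean(0)); return d["image"].astype(int)
a=meas(0); b=meas(1); print(abs(a-b)[150:315,300:420].mean(), env.observe()["t"])
E
```

```text
grip_tab [(array([ 453.7, -185. ,  190.5]), 0.79)]
handle_peak [(array([ 453.4, -186.1,  168.6]), 0.9)]
slide_basket [(array([ 458.2, -181.6,   52.4]), 0.74)]
hook_seat [(array([ 452.5, -179.9,  159. ]), 0.66)]
pull_fin [(array([ 503. , -182.8,  181.7]), 0.73)]
1657 [ 455.52002648 -175.27716647  108.37143691]
grip_tab [(array([ 451.2, -183.1,  190.1]), 0.72)]
handle_peak [(array([ 453.3, -183.7,  170.3]), 0.88)]
slide_basket [(array([ 458.4, -183.3,   51.8]), 0.75)]
hook_seat [(array([ 450.4, -182.3,  159.5]), 0.86)]
pull_fin [(array([ 502.1, -184.5,  179.3]), 0.56)]
1658 [ 455.48702573 -175.07217161  108.42693173]
1.744882154882155 25.15
```

View pics/f1.png

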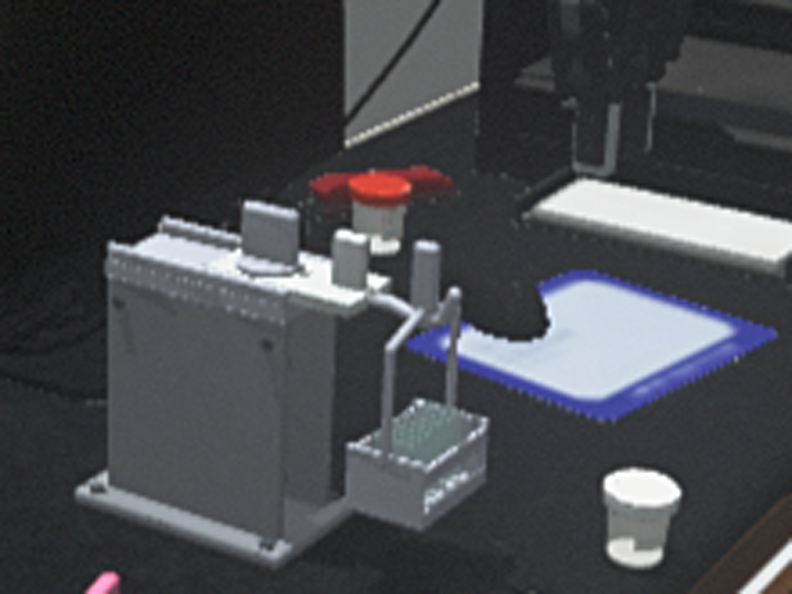

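The picture shows the basket hanging level on the hook, handle peak at about (425,315). The stud is still seated and locked at (270,240), and the robot is clear of everything. I let it settle for a moment, then hand in.

Request:
{"api": "apply_moves", "payload": {
  "moves": [
    [35, [0, 0, 0], 0],
    [35, [0, 0, 0], 0],
    [35, [0, 0, 0], 0],
    [35, [0, 0, 0], 0],
    [35, [0, 0, 0], 0],
    [35, [0, 0, 0], 0],
    [35, [0, 0, 0], 0],
    [35, [0, 0, 0], 0]
  ]
}}

```text
t: 25.95
tcp_pos: [352.6, -186.8, 290.5]
tool_rot: [-0.01, 1.0, 0.0, -0.0]
wrist_force: [-0.2, 0.1, -0.2]
finger_gap: 35.1
grip_force: 0.0
```

Request:
{"api": "apply_moves", "payload": {
  "moves": [
    [35, [0, 0, 0], 0],
    [35, [0, 0, 0], 0],
    [35, [0, 0, 0], 0],
    [35, [0, 0, 0], 0],
    [35, [0, 0, 0], 0],
    [35, [0, 0, 0], 0],
    [35, [0, 0, 0], 0],
    [35, [0, 0, 0], 0]
  ]
}}

```text
t: 26.75
tcp_pos: [352.6, -186.8, 290.5]
tool_rot: [-0.01, 1.0, -0.0, 0.0]
wrist_force: [0.3, -0.3, 0.5]
finger_gap: 34.8
grip_force: 0.0
```

```bash
python3 -c "
from h import *
print(env.hand_in())"
```

```text
the job is handed in; nothing more can be done
None
```

The job was handed in at about 27 s, and no verdict came back: the hook arm is out at its stop, the stud is seated and locked with its wing along the arm, the basket hangs still on the hook, and I saw no contact with the bottle, pot or timer.

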